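Fit a bearing sleeve on the run-in stand and hold the dead-man dial at its third notch

TASK

Slide the tall steel sleeve (not the thin spacer ring) down over the upright shaft of the run-in stand until it sits on the shoulder, and let go of it. Then press the lever of the stand's spring-return dial down past the first and second notches to the third, without pushing it on to the end stop, and finish while still holding it at the third notch against its spring. Leave the spacer, the pin cup and the screwdriver where they are.

Things in the scene. Friction and masses are not known exactly. Their poses are not given: they have to be found in the camera images.
- sleeve: Plain steel sleeve (tube) standing upright on the bench: outer diameter 36 mm, bore 20 mm, 28 mm tall, 70 to 200 g. Origin: centre of its underside; z along its bore, up.
- spacer: Bystander: thin steel spacer ring lying flat on the bench, outer diameter 36 mm, bore 20 mm, only 10 mm tall. Origin: centre of its underside. It and the sleeve may stand in each other's place.
- pin_cup: Bystander: small round pale-grey metal cup, 44 mm across, 27 mm tall. Origin: centre of its underside.
- screwdriver_b: Bystander: small blue-handled screwdriver lying on the bench, 122 mm long. Origin: under its middle.
- run_stand: Fixed grey run-in stand; place and yaw vary. Base plate 90 (x) by 150 (y) by 10 mm; origin: centre of its underside, z up; the dial's lever points to -x, roughly at the robot. At y = +45 an upright steel shaft on a shoulder. Beside it a grey housing, x -22 to +32, y -36 to -12, 82 mm tall; on its -y side the dial, in the plane y = -50 mm. Before it a dark quadrant plate, 56 mm round the dial axis.
- shaft_seat (a point): Centre of the top of the shaft's shoulder (29 mm across), 22 mm above the bench, on the shaft axis: where the centre of the sleeve's underside comes to rest. Axes as the stand.
- shaft_top (a point): Top end of the shaft, on its axis, 66 mm above the bench. The shaft is 17 mm in diameter; its top 10 mm taper to 8 mm. Axes as the stand.
- dial_axis (a point): Centre of the dial (black disc 54 mm across) on its horizontal axis, which runs along the stand's y; 58 mm above the bench. Axes as the stand.
- dial_grip (a point): Middle of the black grip bar at the end of the dial's lever: a round bar 12 mm thick, 40 mm long along the stand's y, 85 mm from the dial axis. It moves with the dial: at rest 102 mm above the bench, first notch 79, second 54, third 29, end stop 14 mm, always 72 to 85 mm in front (stand's -x) of the dial axis. Nothing lies between it and the bench.
- dial (a joint): Dial angle, rad: 0 at rest (lever 0.55 above level), growing as the lever is pressed down. Notches at 0.30, 0.60 and 0.90, felt as clicks and marked by bright ribs on the quadrant plate beside the lever (top rib: rest; then first, second, third); end stop at 1.10. A spring always drives it back to 0; the push needed at the grip bar varies between 2 and 9 N, about 6 N at the third.
Things that resemble listed ones, but are neither listed nor needed, are in the scene too. What is shaped like the sleeve but blue or red is not meant.

How it is judged:
On the way, in this order (a step that is already met when the one before it is completed fails the run):
1. the sleeve sits on the shoulder of the shaft, let go, with the dial still at rest (horizontal distance between sleeve and shaft_seat below 0.004 m and z of sleeve in the frame of shaft_seat below 0.003 m and angle between sleeve's own z axis and vertical below 0.1 rad and contact force between the fingers and sleeve below 0.1 N and value of joint dial below 0.15 rad), for 0.2 s.
2. the dial is held at the third notch (value of joint dial between 0.8 and 1 rad), for 0.2 s.
At the end, for the whole second after the job is handed in: The fingers press on the stand's dial with more than 1.5 N and hold it still within 0.1 rad of the third notch (0.80 to 1.00 rad); the sleeve sits on the shaft's shoulder (within 3 mm of height, 4 mm sideways and 0.1 rad of upright), at rest and not touched by the robot (all of step 2 and velocity of joint dial between -0.1 and 0.1 rad/s and contact force between the fingers and run_stand above 1.5 N and horizontal distance between sleeve and shaft_seat below 0.004 m and z of sleeve in the frame of shaft_seat below 0.003 m and angle between sleeve's own z axis and vertical below 0.1 rad and contact force between each of the arm, the fingers and sleeve below 0.1 N and linear speed of sleeve below 0.02 m/s); the arm keeps its last pose, push and grip.
It fails at once if the spacer, the pin cup or the screwdriver is pushed more than 30 mm (distance of any of spacer, pin_cup, screwdriver_b from where it was at the start of the episode above 0.03 m).
It fails at once if the dial is pushed on to its end stop (value of joint dial above 1.08 rad).
It also fails if it takes over 48 s, if anything falls off the work surface, if the arm or the gripper's body presses on something with over 40 N, if the wrist force passes 120 N, or if a joint passes its speed limit or range.

ROBOT

A 7-joint arm with a two-finger parallel gripper is mounted at the origin on a cart in front of the work surface, level with it; the furniture and walls round the work are solid. World frame = base frame: x ahead of the robot, y to its left, z up, the work surface at z = 0. Lengths are in m, angles in rad, forces in N, time in s.
With the tool pointing down it reaches from about 0.4 to 0.9 m from the base axis. Payload 5.6 kg.
Tool frame: the origin (TCP) lies at the very end of the fingers, on their centre line; the grasp point (between the pads) lies 19 mm behind it; z points along the fingers, y is the line along which they close (so a half turn about z gives the same grasp; the last joint's range is limited). The gripper opens to 92 mm and grips with 3 to 60 N. Pads are 20 mm wide; open, the fingers measure 128 mm over their backs; the gripper's body (75 mm by 189 mm) begins 69 mm behind the grasp point.
Start: joints at [1.081, 0.468, -0.012, 1.603, 0.006, 1.071, -0.056], TCP at [0.281, -0.586, 0.215] pointing down, gripper open.
Joint ranges: [-2.53, 2.53], [-0.31, 2.02], [-1.57, 1.55], [0.28, 2.44], [-1.29, 4.43], [0.15, 1.84], [-2.92, 2.92]. Speed limits (rad/s): [2.57, 2.57, 3.14, 3.14, 3.14, 3.14, 3.14].

INTERFACE

Orientations are given as [roll, pitch, yaw] about the fixed x, y, z axes, in that order (R = Rz(yaw) Ry(pitch) Rx(roll)).
In Python, from station import arm, camera, camera_info gives the robot as it stands. The module is installed in compiled form; this text tells all that it offers.
- The arm moves only by the tool move_arm, never from a script. Its arguments are lists of equal length, an entry for each row: "translation": the shift along the world's x, y, z in m, a list of three; "dr": the turn, a rotation vector about the world's x, y, z in degrees, a list of three. A call has exactly 5 rows; each row is the pose to reach, as a shift and turn from the pose commanded when the call began; what a row does not reach only later rows make up. A row lasts 1/8 s, in which the tool goes at most 62.5 mm and 10.7 degrees, less where a joint would pass 70% of its speed; a pose out of reach is approached as far as the arm can. A call with a gripper value outside its range is refused whole. "claw" is the opening, from 0 (shut) to 1 (fully open), set as the call begins (left out, the last holds). The fingers move at their own pace and stop on an object; the grip force is fixed at half the most. Time passes only in rows, so rows that repeat a pose let the fingers close, or fill a call up. It gives the time, the measured TCP pose, the force, the opening and the grip force at its end, in the units of the state.
- arm.observe(): the state, without advancing time (a new reading comes with each control period).
- camera(name): name is "side" or "top"; returns the picture (420x560x3 uint8, blue, green, red); there is no depth.
- camera_info(name): a dict with "K" (3x3 intrinsics, pixels), "pose" (4x4, takes a point from camera to world coordinates). Camera axes: x right, y up, looking along -z (the intrinsics and any distortion apply to the point x, -y, -z); pixel columns grow to the right and rows downward; lengths in m; the calibration is good to about 2 mm. A picture is of the moment at which its call begins. camera_info takes no time and is no camera call.
- arm.hand_in(): hands the job in; it is judged then, once.
The state is a dict: "time_s": time; "qpos": joint angles; "dq": joint speeds; "joint_torque": joint torques, N m; "tcp_pos": TCP position; "ee_rot": TCP orientation; "wrist_force": force on the tool from outside, world axes, zero at the start; "ft_torque": the same for the moment, N m; "opening": finger opening in m; "grip_force": force on a finger pad.
Only numpy, scipy, OpenCV 4.12 (cv2) and the standard library are available. Lean on these libraries where they do the work, as an engineer would, in place of code of your own. Each camera call takes 0.05 s, during which the arm holds its last target. There are 200 camera calls.

## Working session

There is one attempt and no reset: what is moved stays moved. The work goes in short steps, Python scripts to look and compute and a tool call to move; the robot and the scene stay as the last step left them, time stands still between calls to the robot, and variables do not carry over. Pictures are saved under pics/ and viewed, at most 10 in all, crops included, and the job is handed in when it is done.

Besides the shell and the picture viewer there is one more tool, called after "Emit:" by a JSON object that holds its "api" and its "payload", one argument or row to a line. move_arm: Moves the arm, as the interface text tells. Its arguments: {"type":"object","properties":{"translation":{"type":"array"},"dr":{"type":"array"},"claw":{"type":"number"}},"required":["translation","dr"]}

```bash
mkdir -p pics
python3 - <<'E'
from station import arm, camera, camera_info
import cv2
for n in("side","top"):
    im=camera(n); cv2.imwrite(f"pics/{n}0.png",im); i=camera_info(n); print(n,i)
s=arm.observe(); print({k:s[k] for k in("time_s","tcp_pos","ee_rot","opening","wrist_force")})
E
```

```text
side {'K': array([[478.27630091,   0.        , 280.23734484],
       [  0.        , 478.27630091, 203.65267351],
       [  0.        ,   0.        ,   1.        ]]), 'pose': array([[-0.78747239,  0.3788466 , -0.48617125,  0.00510418],
       [-0.61621826, -0.46762217,  0.63372278,  0.66555376],
       [ 0.01273926,  0.7986268 ,  0.60169174,  0.71534788],
       [ 0.        ,  0.        ,  0.        ,  1.        ]])}
top {'K': array([[411.05296941,   0.        , 285.09833258],
       [  0.        , 411.05296941, 209.25093006],
       [  0.        ,   0.        ,   1.        ]]), 'pose': array([[ 0.00395877,  0.9990364 , -0.04371031,  0.43499288],
       [-0.99973464,  0.00494591,  0.02249877,  0.00220269],
       [ 0.02269328,  0.04360965,  0.99879088,  1.21420824],
       [ 0.        ,  0.        ,  0.        ,  1.        ]])}
{'time_s': 0.1, 'tcp_pos': array([ 0.28055261, -0.58576158,  0.2137304 ]), 'ee_rot': array([-3.14000730e+00,  1.40490850e-04,  4.46725101e-01]), 'opening': 0.091889450096048, 'wrist_force': array([-0.3379718 ,  0.27589567, -0.37753599])}
```

View pics/side0.png

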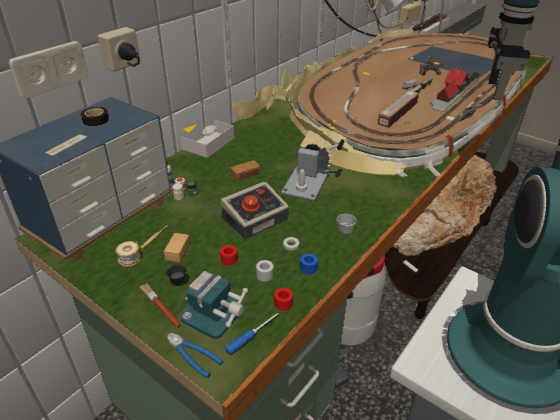

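View pics/top0.png

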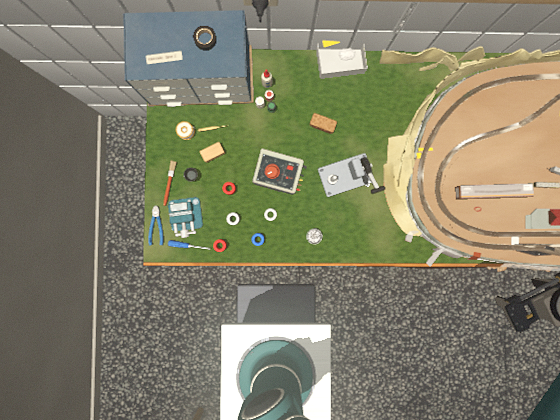

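The side view shows the tall sleeve at (265,270), the thin spacer at (291,243), the stand at (310,170) and the cup at (346,223). In the top view the sleeve is at (233,218), the spacer at (270,214), and the stand at (348,175) with its shaft at (334,178).

```bash
cat > h.py <<'E'
import numpy as np, cv2
from station import arm, camera, camera_info
def ray(n,u,v):
    i=camera_info(n);K=i["K"];P=i["pose"]
    d=P[:3,:3]@np.array([(u-K[0,2])/K[0,0],-(v-K[1,2])/K[1,1],-1]);return P[:3,3],d/np.linalg.norm(d)
def plane(n,u,v,z):
    o,d=ray(n,u,v);return o+d*(z-o[2])/d[2]
def tri(a,b):
    (o1,d1),(o2,d2)=ray("side",*a),ray("top",*b)
    t=np.linalg.lstsq(np.c_[d1,-d2],o2-o1,rcond=None)[0]
    p,q=o1+t[0]*d1,o2+t[1]*d2;return (p+q)/2,np.linalg.norm(p-q)
def pix(n,p):
    i=camera_info(n);P=i["pose"];c=P[:3,:3].T@(np.asarray(p)-P[:3,3]);x=i["K"]@np.array([c[0],-c[1],-c[2]]);return x[:2]/x[2]
def crop(n,u,v,w,h,s,im=None):
    im=camera(n) if im is None else im
    return cv2.resize(im[v:v+h,u:u+w],None,fx=s,fy=s,interpolation=cv2.INTER_CUBIC)
E
python3 - <<'E'
from h import *
s=cv2.imread("pics/side0.png");t=cv2.imread("pics/top0.png")
a=np.hstack([crop("",280,135,66,70,6,s),crop("",314,150,66,70,6,t)])
b=np.hstack([crop("",245,230,66,30*2,3,s),crop("",220,200,66,60,3,t)])
b=np.hstack([b,np.zeros((b.shape[0],a.shape[1]-b.shape[1],3),np.uint8)])
cv2.imwrite("pics/c1.png",np.vstack([a,b])[:600])
for n,im,(u0,v0,u1,v1) in(("side",s,(245,225,305,285)),("top",t,(220,200,285,230))):
    g=im[v0:v1,u0:u1].astype(int)
    m=((g.min(2)>110)&(g.max(2)-g.min(2)<50)).astype(np.uint8)
    k,l,st,c=cv2.connectedComponentsWithStats(m)
    for i in range(1,k):
        if st[i,4]>15: print(n,st[i]+[u0,v0,0,0,0],c[i]+[u0,v0])
E
```

```text
side [283 237  16  13 130] [290.81538462 242.83076923]
side [256 260  17  21 226] [264.03097345 268.78761062]
top [264 208  13  13 109] [270.00917431 214.09174312]
top [226 212  13  13 107] [232.17757009 218.21495327]
```

View pics/c1.png

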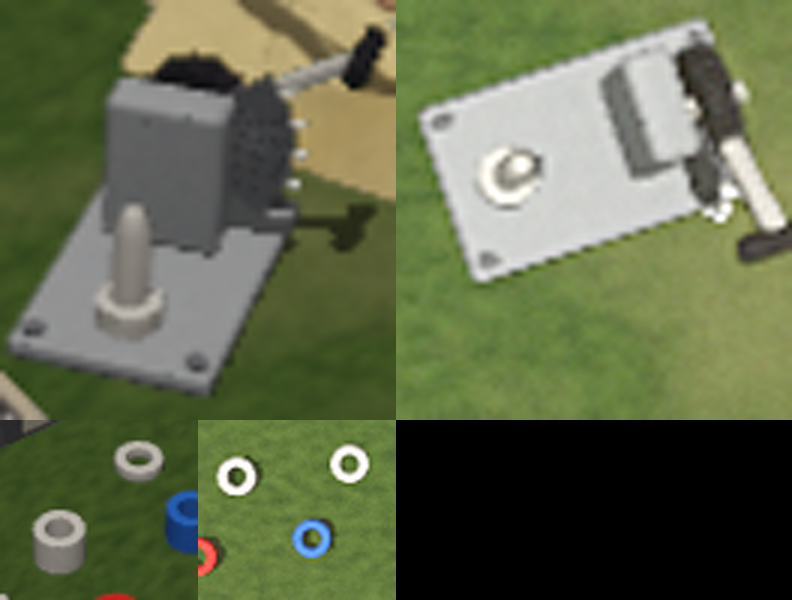

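Run:
```python
from h import *
np.set_printoptions(precision=4,suppress=True)
print("sleeve",tri((264.5,266),(232.2,218.2)),plane("top",232.2,218.2,.028))
T=lambda x,y:(314+(x-396)/6-.4,150+y/6-.4)
S=lambda x,y:(280+x/6-.4,135+y/6-.4)
print("tip",tri(S(133,206),T(524,162)))
print("shoulder",tri(S(130,296),T(509,176)))
print("shoulder plane",plane("top",*T(509,176),.022),plane("side",*S(130,296),.022))
a,b,c=[plane("top",*T(*p),.01) for p in((421,112),(483,281),(705,22))]
print(a,b,c)
for d in (a-b,a-c): print(np.linalg.norm(d),np.degrees(np.arctan2(d[1],d[0])))
print("grip",tri(S(363,58),T(768,244)))
```

```text
sleeve (array([0.4588, 0.1268, 0.0254]), np.float64(0.003908561886808997)) [0.4604 0.1277 0.028 ]
tip (array([ 0.5769, -0.164 ,  0.067 ]), np.float64(0.0021386065978671706))
shoulder (array([ 0.5756, -0.1631,  0.0226]), np.float64(0.0020662511596814337))
shoulder plane [ 0.5765 -0.1626  0.022 ] [ 0.5752 -0.1643  0.022 ]
[ 0.6092 -0.1209  0.01  ] [ 0.5261 -0.1514  0.01  ] [ 0.655  -0.2614  0.01  ]
0.08857536076194436 20.15912321409029
0.14780159245447627 108.01559028670705
grip (array([ 0.5352, -0.2694,  0.1057]), np.float64(0.00276304167685128))
```

Emit:
{"api": "move_arm", "payload": {
  "translation": [
    [0.03,0.045,0],
    [0.06,0.09,0],
    [0.09,0.135,0],
    [0.115,0.18,0],
    [0.14,0.225,0]
  ],
  "dr": [
    [0,0,9],
    [0,0,18],
    [0,0,27],
    [0,0,36],
    [0,0,45]
  ],
  "claw": 0.65
}}

```text
time_s: 0.72
tcp_pos: [0.4213, -0.3595, 0.2143]
ee_rot: [-3.141, -0.0, 1.237]
wrist_force: [0.4, -0.2, -0.1]
opening: 0.0597
grip_force: 0.0
```

Emit:
{"api": "move_arm", "payload": {
  "translation": [
    [0.01,0.055,0],
    [0.02,0.11,0],
    [0.03,0.165,0],
    [0.035,0.22,0],
    [0.038,0.275,0]
  ],
  "dr": [
    [0,0,8],
    [0,0,16],
    [0,0,24],
    [0,0,32],
    [0,0,38.4]
  ]
}}

```text
time_s: 1.35
tcp_pos: [0.4586, -0.0844, 0.2145]
ee_rot: [3.142, 0.0, 1.906]
wrist_force: [0.0, -0.6, 0.2]
opening: 0.0595
grip_force: 0.0
```

Emit:
{"api": "move_arm", "payload": {
  "translation": [
    [0,0.05,-0.01],
    [0,0.1,-0.03],
    [0,0.15,-0.06],
    [0,0.19,-0.08],
    [0,0.213,-0.095]
  ],
  "dr": [
    [0,0,0],
    [0,0,0],
    [0,0,0],
    [0,0,0],
    [0,0,0]
  ]
}}

```text
time_s: 1.98
tcp_pos: [0.4579, 0.1289, 0.1185]
ee_rot: [-3.141, -0.001, 1.905]
wrist_force: [0.0, 0.1, -0.2]
opening: 0.0599
grip_force: 0.0
```

Emit:
{"api": "move_arm", "payload": {
  "translation": [
    [0.001,-0.002,-0.025],
    [0.001,-0.002,-0.05],
    [0.001,-0.002,-0.075],
    [0.001,-0.002,-0.1],
    [0.001,-0.002,-0.113]
  ],
  "dr": [
    [0,0,0],
    [0,0,0],
    [0,0,0],
    [0,0,0],
    [0,0,0]
  ]
}}

```text
time_s: 2.6
tcp_pos: [0.459, 0.1245, 0.0053]
ee_rot: [-3.14, -0.0, 1.902]
wrist_force: [0.2, -0.0, 0.0]
opening: 0.0597
grip_force: 0.0
```

Emit:
{"api": "move_arm", "payload": {
  "translation": [
    [0,0,0],
    [0,0,0],
    [0,0,0],
    [0,0,0],
    [0,0,0]
  ],
  "dr": [
    [0,0,0],
    [0,0,0],
    [0,0,0],
    [0,0,0],
    [0,0,0]
  ],
  "claw": 0
}}

```text
time_s: 3.22
tcp_pos: [0.4603, 0.1249, 0.0073]
ee_rot: [3.14, 0.0, 1.902]
wrist_force: [-1.3, -0.9, 6.4]
opening: 0.0357
grip_force: 30.0
```

Emit:
{"api": "move_arm", "payload": {
  "translation": [
    [0,0,0.02],
    [0,0,0.05],
    [0,0,0.08],
    [0,0,0.11],
    [0,0,0.125]
  ],
  "dr": [
    [0,0,0],
    [0,0,0],
    [0,0,0],
    [0,0,0],
    [0,0,0]
  ]
}}

```text
time_s: 3.85
tcp_pos: [0.4603, 0.1248, 0.1329]
ee_rot: [3.14, 0.0, 1.902]
wrist_force: [0.6, -0.6, -1.5]
opening: 0.0353
grip_force: 30.0
```

Emit:
{"api": "move_arm", "payload": {
  "translation": [
    [0.023,-0.055,0],
    [0.046,-0.115,0],
    [0.07,-0.175,0],
    [0.093,-0.235,0],
    [0.116,-0.29,0]
  ],
  "dr": [
    [0,0,0],
    [0,0,0],
    [0,0,0],
    [0,0,0],
    [0,0,0]
  ]
}}

```text
time_s: 4.47
tcp_pos: [0.5747, -0.1647, 0.1308]
ee_rot: [-3.141, -0.001, 1.902]
wrist_force: [1.2, 0.7, -1.3]
opening: 0.0358
grip_force: 30.0
```

Emit:
{"api": "move_arm", "payload": {
  "translation": [
    [0,0,-0.01],
    [0,0,-0.02],
    [0,0,-0.03],
    [0,0,-0.04],
    [0,0,-0.048]
  ],
  "dr": [
    [0,0,0],
    [0,0,0],
    [0,0,0],
    [0,0,0],
    [0,0,0]
  ]
}}

```text
time_s: 5.1
tcp_pos: [0.5746, -0.1619, 0.0829]
ee_rot: [-3.141, -0.0, 1.904]
wrist_force: [-0.6, -0.6, -2.5]
opening: 0.0357
grip_force: 30.0
```

Run:
```python
from h import *
s=camera("side");t=camera("top");cv2.imwrite("pics/s2.png",s);cv2.imwrite("pics/t2.png",t)
cv2.imwrite("pics/c2.png",np.hstack([crop("",270,125,66,80,6,s),crop("",302,140,66,80,6,t)]))
print(arm.observe()["tcp_pos"])
```

```text
[ 0.57410486 -0.16216566  0.08257743]
```

View pics/c2.png

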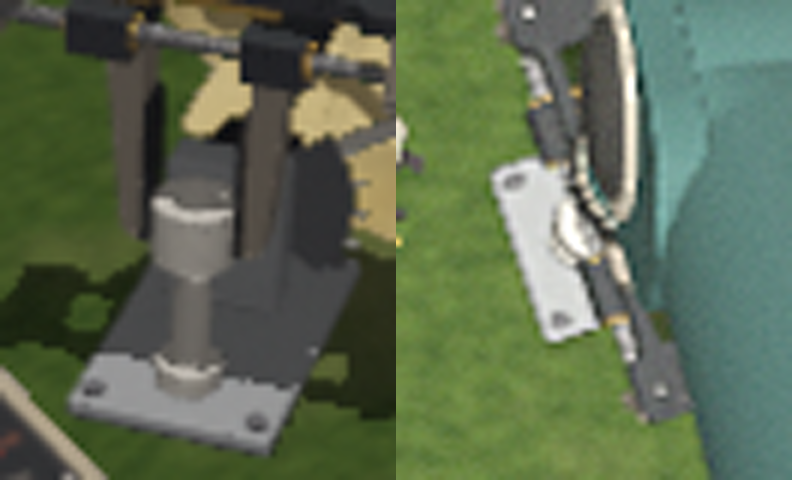

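Run:
```python
from h import *
np.set_printoptions(precision=4,suppress=True)
S=lambda x,y:(270+x/6-.4,125+y/6-.4)
o=camera_info("side")["pose"][:2,3]
def ax(px,z,r):
    p=plane("side",*S(*px),z)[:2]; d=p-o; return p+r*d/np.linalg.norm(d)
print("sleeve",[ax((193.5,281),z,.018) for z in(.074,.076,.078)])
print("shoulder",ax((190,396),.01,.0145))
# column profile edges for check
s=cv2.imread("pics/s2.png").astype(int)
for v in range(166,194,2): print(v,s[v,300:304].mean(1).mean().round(), s[v,292:314].mean(1).astype(int))
```

```text
sleeve [array([ 0.5732, -0.1614]), array([ 0.5715, -0.1589]), array([ 0.5697, -0.1564])]
shoulder [ 0.5757 -0.1665]
166 126.0 [ 71  68  72  88 107 114 121 123 125 126 126 127 124 121 116 105  77  37
  59  76  76  76]
168 125.0 [ 63  39  38  74 111 113 120 124 125 126 124 122 120 119 115 105  92  73
  75  79  77  78]
170 129.0 [ 32  39  59  72  74  78  93 113 128 130 129 129 123 112  94  82  76  75
  76  76  77  77]
172 105.0 [ 36  62  74  73  72  72  77  82  94 105 114 108  95  75  75  76  76  75
  76  76  75  75]
174 101.0 [ 70  73  72  72  72  72  77  89  97 102 103 101  95  82  78  76  75  74
  75  75  76  75]
176 101.0 [ 73  74  73  72  72  71  77  91  97 101 102 101  93  77  71  72  71  67
  67  67  70  73]
178 101.0 [ 73  72  73  72  72  73  79  92  97 101 102 100  91  74  72  72  72  72
  72  72  71  72]
180 100.0 [ 73  73  73  72  73  73  78  93  98 101 101  98  90  74  73  72  72  72
  72  73  73  74]
182 100.0 [ 73  73  73  73  75  82  89  94  98 102 101  98  90  76  72  72  72  73
  74  73  74  73]
184 100.0 [ 72  72  73 107 144  93  89  95  99 102 100  96  92  94  86  65  73  72
  73  73  72  73]
186 143.0 [151 151 150 135 125 171 180 177 166 165 144  96 130 172 134  77  72  73
  73  72  72  72]
188 142.0 [151 151 151 142 109 116 117 121 141 144 143 136 125 107 108 131 143 131
 101 132  74  73]
190 122.0 [151 151 151 151 147 136 126 125 126 124 121 117 119 132 147 151 151 151
 150 151 152 152]
192 149.0 [150 151 151 151 150 152 150 149 150 147 147 149 151 151 152 151 151 151
 151 151 152 151]
```

Emit:
{"api": "move_arm", "payload": {
  "translation": [
    [0.002,-0.004,0],
    [0.002,-0.004,-0.007],
    [0.002,-0.004,-0.014],
    [0.002,-0.004,-0.021],
    [0.002,-0.004,-0.026]
  ],
  "dr": [
    [0,0,0],
    [0,0,0],
    [0,0,0],
    [0,0,0],
    [0,0,0]
  ]
}}

```text
time_s: 5.82
tcp_pos: [0.5765, -0.1665, 0.0569]
ee_rot: [-3.141, -0.0, 1.902]
wrist_force: [-0.2, 0.4, -1.8]
opening: 0.0362
grip_force: 30.0
```

Emit:
{"api": "move_arm", "payload": {
  "translation": [
    [0,0,-0.006],
    [0,0,-0.012],
    [0,0,-0.018],
    [0,0,-0.023],
    [0,0,-0.026]
  ],
  "dr": [
    [0,0,0],
    [0,0,0],
    [0,0,0],
    [0,0,0],
    [0,0,0]
  ]
}}

```text
time_s: 6.45
tcp_pos: [0.5767, -0.1665, 0.0312]
ee_rot: [-3.141, -0.0, 1.902]
wrist_force: [0.4, 0.1, -1.2]
opening: 0.0356
grip_force: 30.0
```

Emit:
{"api": "move_arm", "payload": {
  "translation": [
    [0,0,-0.001],
    [0,0,-0.002],
    [0,0,-0.003],
    [0,0,-0.004],
    [0,0,-0.004]
  ],
  "dr": [
    [0,0,0],
    [0,0,0],
    [0,0,0],
    [0,0,0],
    [0,0,0]
  ]
}}

```text
time_s: 7.08
tcp_pos: [0.5769, -0.1666, 0.0293]
ee_rot: [-3.141, 0.001, 1.902]
wrist_force: [-4.8, 1.4, 10.9]
opening: 0.0357
grip_force: 30.0
```

Emit:
{"api": "move_arm", "payload": {
  "translation": [
    [0,0,0.002],
    [0,0,0.002],
    [0,0,0.002],
    [0,0,0.002],
    [0,0,0.002]
  ],
  "dr": [
    [0,0,0],
    [0,0,0],
    [0,0,0],
    [0,0,0],
    [0,0,0]
  ],
  "claw": 0.65
}}

```text
time_s: 7.7
tcp_pos: [0.5767, -0.1667, 0.0294]
ee_rot: [-3.141, -0.0, 1.902]
wrist_force: [-0.3, 1.0, 0.1]
opening: 0.0598
grip_force: 0.0
```

Emit:
{"api": "move_arm", "payload": {
  "translation": [
    [0,0,0.02],
    [0,0,0.05],
    [0,0,0.09],
    [0,0,0.13],
    [0,0,0.16]
  ],
  "dr": [
    [0,0,0],
    [0,0,0],
    [0,0,0],
    [0,0,0],
    [0,0,0]
  ]
}}

```text
time_s: 8.32
tcp_pos: [0.5774, -0.1666, 0.1931]
ee_rot: [3.139, 0.002, 1.903]
wrist_force: [-0.5, -0.9, 0.7]
opening: 0.0598
grip_force: 0.0
```

Emit:
{"api": "move_arm", "payload": {
  "translation": [
    [-0.01,-0.02,0],
    [-0.02,-0.04,0],
    [-0.03,-0.07,0],
    [-0.04,-0.095,0],
    [-0.05,-0.115,0]
  ],
  "dr": [
    [0,0,-9],
    [0,0,-18],
    [0,0,-27],
    [0,0,-36],
    [0,0,-45]
  ],
  "claw": 0
}}

```text
time_s: 8.95
tcp_pos: [0.5265, -0.2827, 0.1912]
ee_rot: [3.14, -0.0, 1.111]
wrist_force: [-0.1, 0.0, 0.3]
opening: 0.0121
grip_force: 0.0
```

Emit:
{"api": "move_arm", "payload": {
  "translation": [
    [0,0,0],
    [0,0,0],
    [0,0,0],
    [0,0,0],
    [0,0,-0.02]
  ],
  "dr": [
    [0,0,-9],
    [0,0,-18],
    [0,0,-27],
    [0,0,-36],
    [0,0,-45]
  ]
}}

```text
time_s: 9.57
tcp_pos: [0.5283, -0.282, 0.1724]
ee_rot: [3.138, -0.004, 0.327]
wrist_force: [-0.5, 0.1, 0.6]
opening: 0.0003
grip_force: 0.0
```

Run:
```python
from h import *
np.set_printoptions(precision=4,suppress=True)
s=camera("side");t=cv2.imread("pics/top0.png");cv2.imwrite("pics/s3.png",s)
cv2.imwrite("pics/c3.png",np.hstack([crop("",285,120,66,80,6,s),crop("",335,140,66,80,6,t)]))
print(arm.observe()["tcp_pos"])
```

```text
[ 0.5261 -0.281   0.1687]
```

View pics/c3.png

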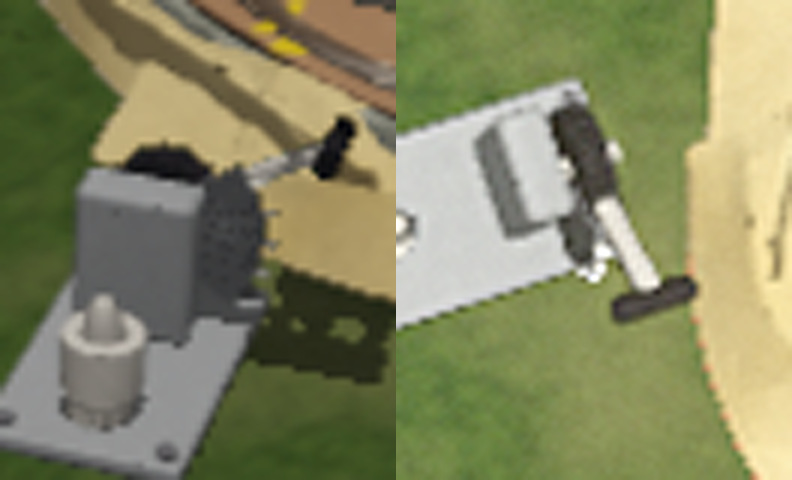

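The sleeve is seated on the shoulder with the shaft tip showing through it, in the side crop at (103,370). In the top crop the grip bar is at (653,299), and the tan landscape lies close to its right. I'll check the bar position and how high the landscape is.

Run:
```python
from h import *
np.set_printoptions(precision=4,suppress=True)
b,e=tri((285+335/6-.4,120+148/6-.4),(335+(653-396)/6-.4,140+299/6-.4));print("bar",b,e)
print("wagon end",tri((380,121),(457,190)), "wagon far", tri((418,96),(537,190)))
print("tcp px side",pix("side",arm.observe()["tcp_pos"]))
s=cv2.imread("pics/side0.png");t=cv2.imread("pics/top0.png")
cv2.imwrite("pics/c4.png",np.hstack([crop("",320,60,130,150,3,s),crop("",370,110,130,150,3,t)]))
```

```text
bar [ 0.5378 -0.2754  0.1021] 0.002991686703128115
wagon end (array([ 0.5421, -0.5052,  0.0755]), np.float64(0.001830815523651087)) wagon far (array([ 0.5383, -0.738 ,  0.0728]), np.float64(0.010472211914596224))
tcp px side [347.4206 121.3171]
```

View pics/c4.png

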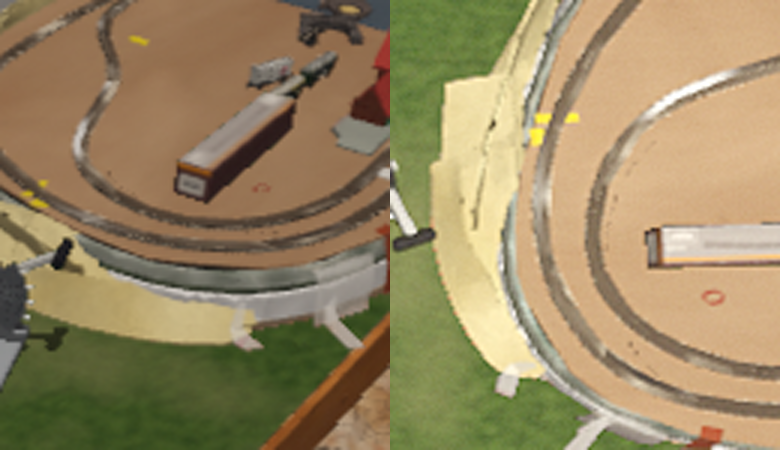

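Emit:
{"api": "move_arm", "payload": {
  "translation": [
    [0.004,0.004,-0.015],
    [0.004,0.004,-0.03],
    [0.004,0.004,-0.045],
    [0.004,0.004,-0.055],
    [0.004,0.004,-0.058]
  ],
  "dr": [
    [0,0,0],
    [0,0,0],
    [0,0,0],
    [0,0,0],
    [0,0,0]
  ]
}}

```text
time_s: 10.25
tcp_pos: [0.5303, -0.2776, 0.1106]
ee_rot: [-3.141, 0.001, 0.332]
wrist_force: [0.1, -0.3, 0.5]
opening: 0.0009
grip_force: 0.0
```

Emit:
{"api": "move_arm", "payload": {
  "translation": [
    [-0.001,-0.0005,-0.006],
    [-0.002,-0.001,-0.012],
    [-0.003,-0.001,-0.018],
    [-0.004,-0.0015,-0.024],
    [-0.005,-0.002,-0.03]
  ],
  "dr": [
    [0,0,0],
    [0,0,0],
    [0,0,0],
    [0,0,0],
    [0,0,0]
  ]
}}

```text
time_s: 10.88
tcp_pos: [0.5247, -0.2809, 0.0821]
ee_rot: [3.141, 0.002, 0.331]
wrist_force: [-5.2, -1.8, 7.9]
opening: 0.0007
grip_force: 4.0
```

Emit:
{"api": "move_arm", "payload": {
  "translation": [
    [-0.001,0,-0.005],
    [-0.001,0,-0.01],
    [-0.001,0,-0.015],
    [-0.001,0,-0.02],
    [-0.001,0,-0.024]
  ],
  "dr": [
    [0,0,0],
    [0,0,0],
    [0,0,0],
    [0,0,0],
    [0,0,0]
  ]
}}

```text
time_s: 11.5
tcp_pos: [0.5247, -0.2804, 0.0576]
ee_rot: [3.141, 0.0, 0.331]
wrist_force: [-3.5, -2.2, 6.2]
opening: 0.0004
grip_force: 3.2
```

Emit:
{"api": "move_arm", "payload": {
  "translation": [
    [0,0,-0.004],
    [0,0,-0.008],
    [0,0,-0.012],
    [0,0,-0.015],
    [0,0,-0.018]
  ],
  "dr": [
    [0,0,0],
    [0,0,0],
    [0,0,0],
    [0,0,0],
    [0,0,0]
  ]
}}

```text
time_s: 12.12
tcp_pos: [0.5264, -0.2798, 0.04]
ee_rot: [3.14, -0.003, 0.332]
wrist_force: [2.4, -1.1, 5.5]
opening: 0.0003
grip_force: 2.4
```

Run:
```python
from h import *
s=camera("side");print(arm.observe()["tcp_pos"],arm.observe()["wrist_force"])
cv2.imwrite("pics/c5.png",crop("",280,120,90,80,7,s))
```

```text
[ 0.5264246  -0.27968066  0.03969291] [ 2.07360649 -2.52867058  3.83163251]
```

View pics/c5.png

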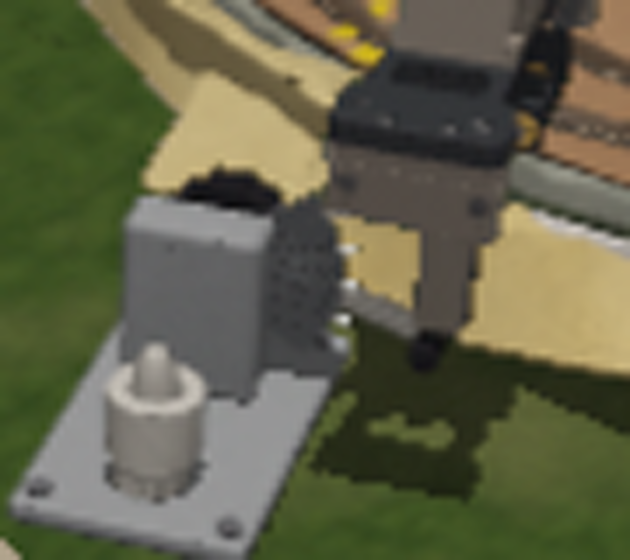

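The finger presses on the bar at (430,350), just above the third rib, and the sleeve is seated at (155,425). 5 mm more to go.

Emit:
{"api": "move_arm", "payload": {
  "translation": [
    [0,0,-0.002],
    [0,0,-0.004],
    [0,0,-0.005],
    [0,0,-0.005],
    [0,0,-0.005]
  ],
  "dr": [
    [0,0,0],
    [0,0,0],
    [0,0,0],
    [0,0,0],
    [0,0,0]
  ]
}}

```text
time_s: 12.8
tcp_pos: [0.5273, -0.2794, 0.0357]
ee_rot: [3.139, -0.004, 0.332]
wrist_force: [2.1, 0.1, 7.7]
opening: 0.0006
grip_force: 3.0
```

Emit:
{"api": "move_arm", "payload": {
  "translation": [
    [0,0,0],
    [0,0,0],
    [0,0,0],
    [0,0,0],
    [0,0,0]
  ],
  "dr": [
    [0,0,0],
    [0,0,0],
    [0,0,0],
    [0,0,0],
    [0,0,0]
  ]
}}

```text
time_s: 13.42
tcp_pos: [0.5274, -0.2794, 0.0358]
ee_rot: [3.139, -0.004, 0.332]
wrist_force: [3.2, -1.0, 6.8]
opening: -0.0002
grip_force: 3.0
```

Run:
```python
from h import *
np.set_printoptions(precision=4,suppress=True)
s=camera("side");print(arm.observe()["tcp_pos"],arm.observe()["wrist_force"])
cv2.imwrite("pics/c6.png",crop("",300,140,75,60,9,s))
# bar middle predicted at the notches (axis from measurements)
A=np.array([.6065,-.2515]);x=np.array([.9455,.3256])
for th in(.6,.8,.9,1.0,1.1):
    a=.55-th;p=np.r_[A-x*.085*np.cos(a),.058+.085*np.sin(a)];print(th,p,(pix("side",p)+.4-[300,140])*9)
```

```text
[ 0.5273 -0.2794  0.0357] [ 2.1823 -0.3349  7.7889]
0.6 [ 0.5262 -0.2791  0.0538] [388.1477 194.8894]
0.8 [ 0.5286 -0.2783  0.037 ] [374.4434 242.1098]
0.9 [ 0.531  -0.2775  0.0289] [363.6332 263.8439]
1.0 [ 0.5341 -0.2764  0.021 ] [350.3663 284.0524]
1.1 [ 0.538  -0.2751  0.0136] [334.8062 302.5545]
```

View pics/c6.png

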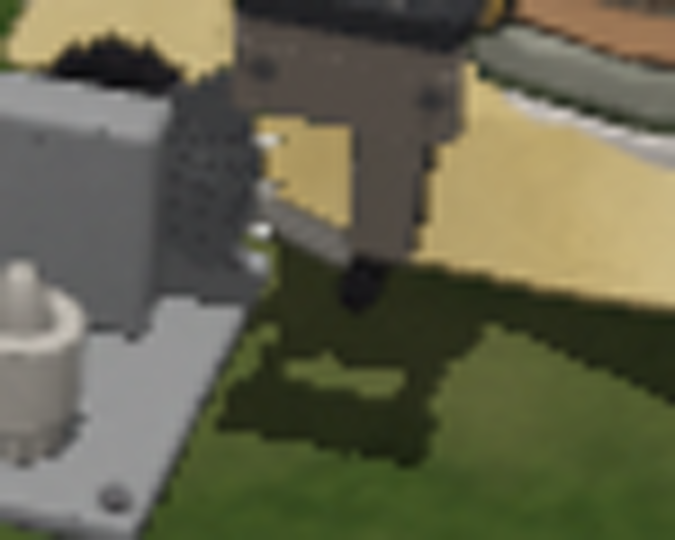

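The bar at (362,283) sits under the fingertip. Its top is at about 0.036 m, which is the third notch, with a push of about 7 N. The sleeve is still seated.

```bash
python3 -c "
from station import arm; print(arm.hand_in())"
```

```text
the job is handed in; nothing more can be done
None
```

The job is handed in: the sleeve is seated on the shoulder and let go, and the fingers hold the dial at about the third notch (roughly 0.89 rad, from the fingertip height) with about 7 N; no verdict came back.

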